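# Tip the red printed bracket upright in its fence bay

## Robot

A 7-joint arm with a two-finger parallel gripper is mounted at the origin on the work surface. World frame = base frame: x ahead of the robot, y to its left, z up, the work surface at z = 0. Lengths are in m, angles in degrees, forces in N, time in s.
With the tool pointing down it reaches from about 0.35 to 0.9 m from the base axis. Payload 7.2 kg.
Tool frame: the origin (TCP) lies midway between the tips of the shut fingers; the grasp point (between the pads) lies robot.pinch_z behind it (robot.pinch_z is the distance from the TCP to the grasp point, in m); x points along the fingers, y is the direction in which the jaws open and shut, and the axes are right-handed (so a half turn about x gives the same grasp; the last joint's range is limited). The gripper opens to 88 mm and grips with 3 to 60 N. Pads are 20 mm wide; open, the fingers measure 115 mm over their backs; the gripper's body (75 mm by 178 mm) begins 61 mm behind the grasp point.
Start: joints at [-69.339, 23.554, -0.728, 91.456, 0.321, 64.991, -4.71], TCP at [0.26, 0.568, 0.223] pointing down, gripper open.
Joint ranges: [-169.25, 169.25], [-16.82, 113.86], [-84.01, 82.57], [7.8, 145.47], [-59.2, 239.2], [7.22, 106.19], [-163.78, 163.78]. Speed limits (degrees/s): [136.94, 136.94, 172.46, 172.46, 180, 180, 180].

## Interface

Orientations are given as a 3x3 rotation matrix whose columns are the frame's x, y, z axes.
In Python, from workcell import readout, cams, ticket, finder, robot gives the robot as it stands.
- The arm moves only by the tool carry_out, never from a script. Its argument "series" is a list of rows, each a list of 3 entries, a list of its own where there are three numbers: the shift along the tool's x, y, z in mm, then the turn, a rotation vector about the tool's x, y, z in degrees, then the closure, from 0 (fully open) to 1 (shut). In form: [[[tx, ty, tz], [rx, ry, rz], hand], ...]. A call has 1 to 10 rows; each row shifts and turns the pose as measured when the row begins, along the tool's axes as they then stand; what a row does not reach is not made up. A row lasts 1/12 s, in which the tool goes at most 41.7 mm and 7.16 degrees, less where a joint would pass 70% of its speed; a pose out of reach is approached as far as the arm can. A call with a gripper value outside its range is refused whole. The fingers move at their own pace and stop on an object; "newtons" is the grip in N (left out, the last holds). Time passes only in rows, so rows that do not move let the fingers close. It gives the time, the measured TCP pose, the force and the opening at its end, in the units of the state.
- readout.observe(): the state, without advancing time (a new reading comes with each control period).
- cams.read_camera(name): name is "scene" or "top" or "wrist"; returns (picture, depth): 384x512x3 uint8, red, green, blue; 384x512 float32, m along the optical axis (not along the pixel's ray), 0 where there is no reading.
- cams.get_calibration(name): a dict with "K" (3x3 intrinsics, pixels), "world_from_camera" (4x4, takes a point from camera to world coordinates). Camera axes: x right, y down, z forward; pixel columns grow to the right and rows downward; lengths in m; the calibration is good to about 2 mm. A picture is of the moment at which its call begins: read the wrist's pose just before it. get_calibration takes no time and is no camera call; for the wrist camera it gives the pose at the moment of the call.
- ticket.job_done(): hands the job in, once; it reports no verdict.
Trained networks look in the newest picture that a camera, given by its name, has taken for a name from the list of things; names that differ only in an ending like _2 or _b are one class to them, and where a whole thing is asked for, a point or a joint stands for the part that bears it (a point fixed in the world has none). Each returns a list of dicts, best first, with "confidence" (0 to 1); they miss things now and then, are a little off and sometimes report something else, mostly with a low value. They report only what shows in the picture. A call takes as long as a camera call. They do not tell look-alikes from the thing itself.
- finder.look_for(camera, target): "extent" ([left, top, width, height] in pixels, round what is visible of it).
- finder.spot_point(camera, target): "point" ([row, column] in pixels: a listed point, or the origin of a listed thing).
The state is a dict: "clock": time; "q": joint angles; "joint_vel": joint speeds; "joint_torque": joint torques, N m; "tcp_pos": TCP position; "orientation": TCP orientation; "wrist_force": force on the tool from outside, world axes, zero at the start; "moment": the same for the moment, N m; "gripper_width": opening from 0.0 (shut) to 1.0 (fully open).
Only numpy, scipy, OpenCV 4.12 (cv2) and the standard library are available. Lean on these libraries where they do the work, as an engineer would, in place of code of your own. Each camera call takes 0.05 s, during which the arm holds its last target. There are 200 camera calls.

## Task

Push the red bracket along the bench up to the fence and keep pushing on the inside of its upstanding foot, so that its edge catches on the stop blocks and it tips upright, standing on its foot in the bay in front of it with its plate against the stops. Leave the black bracket lying where it is.

Things in the scene. Friction and masses are not known exactly. Their poses are not given: they have to be found in the camera images.
- red_bracket: Loose red L-bracket, 80-170 g, lying on its plate: plate 80 mm (x) by 130 (y) by 6 thick; foot 60 wide, 6 thick, upright at mid-edge to 60 mm above the bench. Origin: bottom outer corner of the L, mid-edge, on the bench. x runs along the plate to the fence (plate x -80 to 0, foot -6 to 0), y along the edge, z up along the foot. Standing upright, its x points straight down, z into the bay.
- red_foot (a point): Centre of the inner face of the red bracket's foot (the face that looks away from the fence, over the plate): x = -6, z = 33 mm in the bracket's frame. The face is 60 mm wide and spans z 6 to 60.
- black_bracket: A black bracket of the same shape, size and axes, lying in front of the other bay. To be left alone.
- fence: Fixed. 3 aluminium stops, 25 mm high, front faces at x=0, 80 deep, then a bar 30 high. Origin: on bench, mid-front. x into fence, y along it. Stops at y -175 to -135, -45 to 45, 135 to 175; between: 2 open bays 90 wide, centres y = -90, +90. Stops catch a bracket's plate; its foot fits in the bay. Brackets start 30-65 mm before the stops, within 8 mm of a bay's centre line and 0.12 rad of square.
Mind the look-alikes: they are no part of the job. Of the things that look like the red_bracket, take the one that is farthest to the robot's left at the start.

How it is judged (in metres and radians):
On the way:
1. the red bracket's edge has been brought to within 14 mm of the stop faces while it is still lying or tilted by less than 60 degrees (x of red_bracket in the frame of fence above -0.014 m and angle between red_bracket's own z axis and vertical below 1.05 rad and height (world z) of red_bracket below 0.012 m), for 0.05 s.
At the end, for the whole second after the job is handed in: The red bracket stands at rest on its foot on the bench in a bay: upright and square to the fence within 10 degrees, within 20 mm of the bay's centre line, plate within about 14 mm of the stop faces; the black bracket still lies flat, moved by less than 15 mm (angle between red_bracket's own x axis and vertical above 2.96 rad and angle between the y axis of red_bracket and the y axis of fence, either way round below 0.18 rad and height (world z) of red_bracket below 0.008 m and x of red_bracket in the frame of fence between -0.02 and 0.01 m and (y of red_bracket in the frame of fence between 0.07 and 0.11 m or y of red_bracket in the frame of fence between -0.11 and -0.07 m) and distance of black_bracket from where it was at the start of the episode below 0.015 m and angle between black_bracket's own z axis and vertical below 0.15 rad and linear speed of red_bracket below 0.02 m/s); the robot touches nothing.
It fails at once if the black bracket is shoved (15 mm or more) or tipped (over 15 degrees) (distance of black_bracket from where it was at the start of the episode above 0.015 m or angle between black_bracket's own z axis and vertical above 0.26 rad).
It also fails if it takes over 38 s, if anything falls off the work surface, if the arm or the gripper's body presses on something with over 40 N, if the wrist force passes 120 N, or if a joint passes its speed limit or range.

## Working session

There is one attempt and no reset: what is moved stays moved. The work goes in short steps, Python scripts to look and compute and a tool call to move; the robot and the scene stay as the last step left them, time stands still between calls to the robot, and variables do not carry over. Pictures are saved under pics/ and viewed, about 8 in all and at most 12, crops included, and the job is handed in when it is done.

Besides the shell and the picture viewer there is one more tool, called after "Call:" as name(argument=value, ...) on one line, values as JSON. carry_out: Moves the arm, as the interface text tells. Its arguments: {"type":"object","properties":{"series":{"type":"array"},"newtons":{"type":"number"}},"required":["series"]}

```bash
mkdir -p pics; cat > h.py <<'E'
import numpy as np, cv2
from workcell import readout, cams, ticket, finder, robot
def w(cam,r,c,d,cal=None):
    k=cal or cams.get_calibration(cam);K=k["K"];T=np.array(k["world_from_camera"])
    p=np.array([(c-K[0][2])/K[0][0]*d,(r-K[1][2])/K[1][1]*d,d,1]);return (T@p)[:3]
def save(n,p): cv2.imwrite("pics/"+n,cv2.cvtColor(p,cv2.COLOR_RGB2BGR))
E
python3 - <<'E'
from h import *
np.set_printoptions(precision=4,suppress=True)
s=readout.observe(); print(s["clock"],s["tcp_pos"],np.array(s["orientation"]).round(3).tolist(),robot.pinch_z)
for c in ("top","scene"):
    p,d=cams.read_camera(c); save(c+"0.png",p); np.save(c+"_d.npy",d); np.save(c+"_p.npy",p)
    for t in ("red_bracket","black_bracket","fence","red_foot"):
        for f in finder.look_for(c,t): print(c,t,"ext",np.round(f["extent"]),round(f["confidence"],2))
        for f in finder.spot_point(c,t):
            r,q=f["point"]; dd=d[int(r),int(q)]; print(c,t,"pt",np.round(f["point"],1),round(f["confidence"],2),w(c,r,q,dd))
print(readout.observe()["clock"])
E
```

```text
0.0 [0.2597 0.5679 0.2218] [[-0.001, 0.416, 0.909], [-0.001, 0.909, -0.416], [-1.0, -0.002, 0.0]] 0.0187
top red_bracket ext [312. 155.  62.  62.] 0.9
top red_bracket ext [309.  91.  56.  34.] 0.83
top red_bracket ext [227. 172.  64.  53.] 0.7
top red_bracket ext [312. 262.  66.  52.] 0.55
top red_bracket ext [122. 111. 163.  81.] 0.23
top red_bracket pt [126.8 338.8] 0.87 [ 0.6749 -0.2524 -0.0029]
top red_bracket pt [270.6 346.8] 0.73 [ 0.3506 -0.2485  0.0584]
top red_bracket pt [201.7 331.8] 0.68 [ 0.4987 -0.2262  0.0266]
top red_bracket pt [180.9 254.5] 0.45 [ 0.5443 -0.0533  0.0576]
top black_bracket ext [149. 190.  62.  58.] 0.77
top black_bracket pt [199.8 175.8] 0.68 [0.5047 0.1162 0.0606]
top fence ext [125. 108. 161.  83.] 0.69
top fence pt [175.  212.4] 0.92 [0.5637 0.0437 0.0005]
top red_foot ext [313. 261.  65.  52.] 0.97
top red_foot ext [309. 162.  68.  57.] 0.89
top red_foot ext [306.  90.  63.  36.] 0.88
top red_foot ext [227. 172.  63.  54.] 0.87
top red_foot pt [118.2 337. ] 0.79 [ 0.6815 -0.236   0.0518]
top red_foot pt [275.3 350.5] 0.69 [ 0.3318 -0.2699  0.0053]

[... 518 characters left out ...]
]
scene black_bracket ext [310. 204.  68.  29.] 0.58
scene black_bracket pt [231.  346.4] 0.84 [0.5065 0.1309 0.0005]
scene fence ext [222. 192.  64.  36.] 0.63
scene fence ext [194. 232. 208.  70.] 0.55
scene fence pt [246.9 296. ] 0.91 [0.592  0.0491 0.0232]
scene red_foot ext [221. 194.  66.  32.] 0.94
scene red_foot ext [ 77. 227.  84.  74.] 0.87
scene red_foot ext [174. 117.  62.  34.] 0.79
scene red_foot ext [133. 164.  64.  58.] 0.61
scene red_foot pt [128.5 196.6] 0.92 [ 0.3524 -0.2502  0.0558]
scene red_foot pt [246.7 124.8] 0.82 [ 0.6902 -0.2511  0.0293]
scene red_foot pt [213.6 253.2] 0.77 [ 0.55   -0.0481  0.0389]
scene red_foot pt [178.6 173.6] 0.55 [ 0.4988 -0.2428  0.0314]
0.9
```

```bash
python3 - <<'E'
from h import *
np.set_printoptions(precision=4,suppress=True)
p=np.load("top_p.npy");d=np.load("top_d.npy")
a=p[80:280,100:400]
save("a.png",cv2.resize(a,(780,520),interpolation=cv2.INTER_CUBIC))
k=cams.get_calibration("top");K=np.array(k["K"]);T=np.array(k["world_from_camera"])
print(K.round(1).tolist(),T.round(3).tolist())
v,u=np.mgrid[:384,:512]
P=np.stack([(u-K[0,2])/K[0,0]*d,(v-K[1,2])/K[1,1]*d,d],-1)@T[:3,:3].T+T[:3,3]
np.save("top_P.npy",P)
z=np.clip((P[...,2]+.01)/.08*255,0,255).astype(np.uint8)
cv2.imwrite("pics/z.png",cv2.resize(cv2.applyColorMap(z[80:280,100:400],cv2.COLORMAP_JET),(780,520),interpolation=cv2.INTER_NEAREST))
E
```

```text
[[376.7, 0.0, 251.3], [0.0, 376.7, 192.3], [0.0, 0.0, 1.0]] [[-0.008, -0.998, 0.055, 0.475], [-1.0, 0.008, 0.0, -0.047], [-0.001, -0.055, -0.998, 0.87], [0.0, 0.0, 0.0, 1.0]]
```

View pics/a.png

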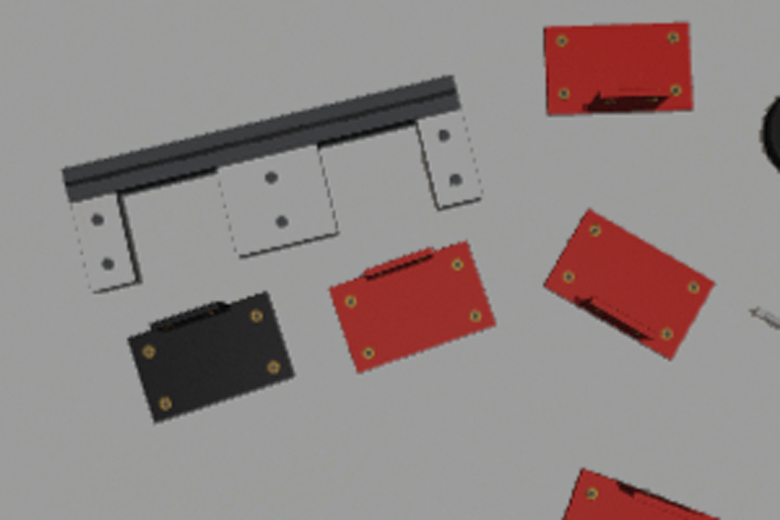

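View pics/z.png

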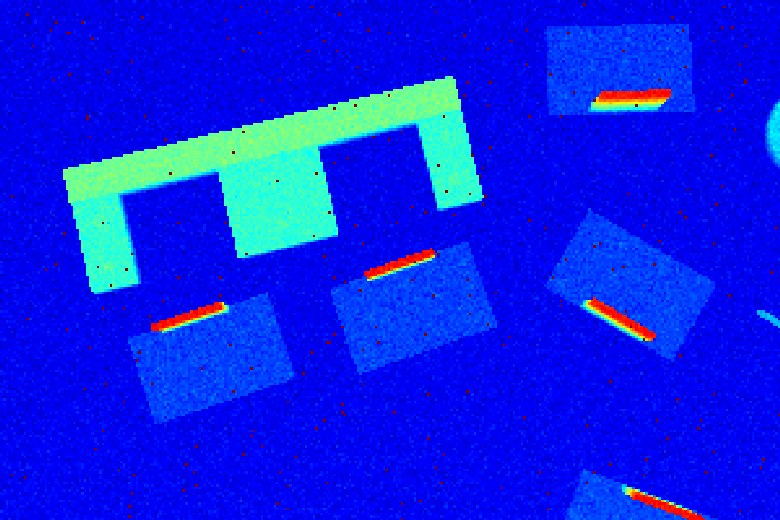

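Picture shows four red L-brackets: crop px (412,307) in front of the right bay, (618,70), (628,285), (650,500). The black one is at (212,355). Leftmost red is (412,307), with its foot toward the bay. Now I fit the frames.

```bash
python3 - <<'E'
from h import *
np.set_printoptions(precision=4,suppress=True)
P=np.load("top_P.npy");p=np.load("top_p.npy").astype(int)
def rect(m):
    n,l,s,_=cv2.connectedComponentsWithStats(m.astype(np.uint8)); m=l==1+np.argmax(s[1:,4])
    q=P[m]; r=cv2.minAreaRect((q[:,:2]*1000).astype(np.float32)); print(m.sum(),"box mm",cv2.boxPoints(r).round(1).tolist(),np.round(r[1],1),round(r[2],2),"z",np.median(q[:,2]).round(4)); return cv2.boxPoints(r)
v,u=np.mgrid[:384,:512]
win=lambda a,b,c,d:(u>=100+a/2.6)&(u<100+c/2.6)&(v>=80+b/2.6)&(v<80+d/2.6)
z=P[...,2]
print("bench",np.median(z[win(220,420,500,510)]))
rect(win(40,50,500,300)&(z>.016)&(z<.04)&~win(320,235,520,300))
W=win(310,235,510,390)
rect(W&(z>.051))
rect(W&(p[...,0]>90)&(p[...,1]<90))
rect(win(110,280,310,440)&(z>.051))
E
```

```text
bench -0.0006095821399139112
4836 box mm [[523.7000122070312, 217.39999389648438], [603.7999877929688, -123.9000015258789], [712.2000122070312, -98.4000015258789], [632.0999755859375, 242.89999389648438]] [111.4 350.6] 13.21 z 0.0255
84 box mm [[475.0, -46.70000076293945], [497.29998779296875, -101.4000015258789], [560.0999755859375, -75.80000305175781], [537.7999877929688, -21.0]] [67.8 59.1] 22.2 z 0.0591
1906 box mm [[452.6000061035156, -12.5], [494.29998779296875, -135.1999969482422], [574.0999755859375, -108.0], [532.4000244140625, 14.699999809265137]] [ 84.3 129.6] 18.8 z 0.0052
88 box mm [[490.20001220703125, 154.3000030517578], [508.3999938964844, 98.19999694824219], [514.0999755859375, 100.0999984741211], [495.8999938964844, 156.1999969482422]] [ 6. 59.] 17.98 z 0.0589
```

Leftmost red bracket is chosen. Its fit is about 34 mm before the stops, about 1 mm off the bay's centre and about 5.6° skewed, all within the stated bounds. The fence yaw is 13.2°. I rotate the tool to the fence first, with the fingers partly closed to give two pushing points.

Call:
carry_out(series=[[[0, 0, 0], [-6.3, 0, 0], 0.7], [[0, 0, 0], [-6.3, 0, 0], 0.7], [[0, 0, 0], [-6.3, 0, 0], 0.7], [[0, 0, 0], [-6.3, 0, 0], 0.7], [[0, 0, 0], [-6.3, 0, 0], 0.7], [[0, 0, 0], [-6.3, 0, 0], 0.7], [[0, -40, 6.6], [0, 0, 0], 0.7], [[0, -40, 6.6], [0, 0, 0], 0.7], [[0, -40, 6.6], [0, 0, 0], 0.7], [[0, -40, 6.6], [0, 0, 0], 0.7]])

```text
clock: 1.73
tcp_pos: [0.3221, 0.4249, 0.2206]
orientation: [[-0.004, -0.277, 0.961], [0.004, 0.961, 0.277], [-1.0, 0.005, -0.003]]
wrist_force: [0.9, 0.5, 0.3]
gripper_width: 0.312
```

Call:
carry_out(series=[[[0, -40, 6.6], [0, 0, 0], 0.7], [[0, -40, 6.6], [0, 0, 0], 0.7], [[0, -40, 6.6], [0, 0, 0], 0.7], [[0, -40, 6.6], [0, 0, 0], 0.7], [[0, -40, 6.6], [0, 0, 0], 0.7], [[0, -40, 6.6], [0, 0, 0], 0.7], [[0, -40, 6.6], [0, 0, 0], 0.7], [[0, -40, 6.6], [0, 0, 0], 0.7], [[0, -40, 6.6], [0, 0, 0], 0.7], [[0, 0, 0], [0, 0, 0], 0.7]])

```text
clock: 2.57
tcp_pos: [0.4835, 0.0765, 0.2216]
orientation: [[0.004, -0.269, 0.963], [0.006, 0.963, 0.269], [-1.0, 0.004, 0.006]]
wrist_force: [0.1, -0.4, 0.2]
gripper_width: 0.301
```

```bash
cat >> h.py <<'E'
B=np.array([.5843,-.0409]); a=np.radians(13.2); X=np.array([np.cos(a),np.sin(a)]); Y=np.array([-X[1],X[0]])
def st():
    s=readout.observe(); t=np.array(s["tcp_pos"]); R=np.array(s["orientation"])
    f=np.array(s["wrist_force"])
    print("t",round(s["clock"],2),"bay x,y,z mm",(np.r_[(t[:2]-B)@X,(t[:2]-B)@Y,t[2]]*1000).round(1),"yaw",np.degrees(np.arctan2(R[1,2],R[0,2])).round(1),"toolx",R[:,0].round(3),"F",f.round(1),"w",round(s["gripper_width"],2))
E
python3 - <<'E'
from h import *
st()
E
```

```text
t 2.57 bay x,y,z mm [-71.3 137.3 221.6] yaw 15.6 toolx [ 0.004  0.006 -1.   ] F [ 0.1 -0.4  0.2] w 0.3
```

Call:
carry_out(series=[[[0, -35, 2], [2.4, 0, 0], 0.7], [[0, -35, 2], [0, 0, 0], 0.7], [[0, -35, 2], [0, 0, 0], 0.7], [[10, -33, 0], [0, 0, 0], 0.7], [[30, 0, 0], [0, 0, 0], 0.7], [[30, 0, 0], [0, 0, 0], 0.7], [[20, 0, 0], [0, 0, 0], 0.7], [[0, 0, 0], [0, 0, 0], 0.7]])

```text
clock: 3.23
tcp_pos: [0.5274, -0.0639, 0.1314]
orientation: [[0.015, -0.219, 0.976], [0.005, 0.976, 0.219], [-1.0, 0.001, 0.016]]
wrist_force: [-0.8, 0.6, 0.5]
gripper_width: 0.301
```

```bash
python3 - <<'E'
from h import *
st()
c=cams.get_calibration("wrist")
p,d=cams.read_camera("wrist");s,e=cams.read_camera("scene")
save("w1.png",np.vstack([p,cv2.resize(s[150:320,130:420],(512,200))]))
for n,D in(("wrist",d),("scene",e)):
  for f in finder.spot_point(n,"red_foot")+finder.spot_point(n,"red_bracket"):
    r,q=f["point"]; x=w(n,r,q,D[int(r),int(q)],c if n=="wrist" else None); print(n,np.round([r,q]),round(f["confidence"],2),(np.r_[(x[:2]-B)@X,(x[:2]-B)@Y,x[2]]*1000).round(1))
E
```

```text
t 3.23 bay x,y,z mm [-60.7  -9.4 131.4] yaw 12.7 toolx [ 0.015  0.005 -1.   ] F [-0.8  0.6  0.5] w 0.3
wrist [217. 268.] 0.67 [-40.    2.4  25.7]
wrist [295.  36.] 0.92 [  49.7 -226.5    1.8]
wrist [212. 264.] 0.87 [-40.   -0.8  14.6]
scene [212. 254.] 0.86 [-33.5   3.6  43.9]
scene [177. 176.] 0.73 [-122.5 -167.9   41.9]
scene [245. 298.] 0.73 [26.9 89.3 27.3]
scene [242. 124.] 0.67 [  57.7 -224.5   47.4]
scene [191. 177.] 0.79 [-120.2 -171.1    4.7]
scene [253. 131.] 0.73 [  57.5 -219.2   13.4]
scene [228. 256.] 0.63 [-32.5   5.5  -2.1]
scene [143. 191.] 0.58 [-283.  -170.7    5. ]
```

View pics/w1.png

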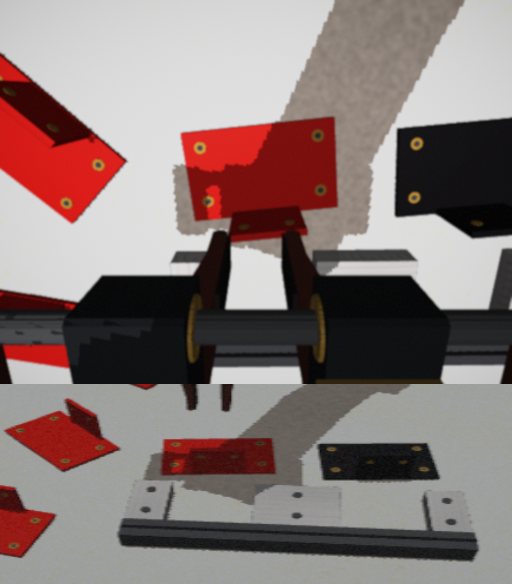

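Wrist view: the red bracket is under and behind the fingers with its foot at px (268,222), black at right (455,170). Scene view agrees. Foot face is at bay x≈-40, y≈+1..3. I correct sideways and descend behind the foot.

Call:
carry_out(series=[[[0, 10, -10], [0, 0.9, 0], 0.7], [[30, 0, 0], [0, 0, 0], 0.7], [[30, 0, 0], [0, 0, 0], 0.7], [[25, 0, 0], [0, 0, 0], 0.7], [[0, 0, 0], [0, 0, 0], 0.7]])

```text
clock: 3.95
tcp_pos: [0.5215, -0.0516, 0.0558]
orientation: [[0.018, -0.223, 0.975], [0.003, 0.975, 0.223], [-1.0, -0.001, 0.018]]
wrist_force: [-0.9, -0.8, -0.3]
gripper_width: 0.299
```

```bash
python3 -c "
from h import *
st()"
```

```text
t 3.95 bay x,y,z mm [-63.6   3.9  55.8] yaw 12.9 toolx [ 0.018  0.003 -1.   ] F [-0.9 -0.8 -0.3] w 0.3
```

Call:
carry_out(series=[[[12, -1.5, -4], [0, 1, 0], 0.7], [[12, -1.5, -2], [0, 0.5, 0], 0.7], [[10, 0, 0], [0, 0, 0], 0.7], [[3, 0, 0], [0, 0, 0], 0.7]])

```text
clock: 4.28
tcp_pos: [0.5172, -0.0536, 0.0214]
orientation: [[-0.006, -0.225, 0.974], [-0.002, 0.974, 0.225], [-1.0, -0.001, -0.006]]
wrist_force: [0.7, -0.5, -0.3]
gripper_width: 0.297
```

```bash
python3 -c "
from h import *
st()"
```

```text
t 4.28 bay x,y,z mm [-68.2   3.   21.4] yaw 13.0 toolx [-0.006 -0.002 -1.   ] F [ 0.7 -0.5 -0.3] w 0.3
```

Call:
carry_out(series=[[[0, -1, 6], [0, 0, 0], 0.7], [[0, -1, 6], [0, 0, 0], 0.7], [[0, 0, 5], [0, 0, 0], 0.7], [[0, 0, 5], [0, 0, 0], 0.7], [[0, 0, 5], [0, 0, 0], 0.7], [[0, 0, 5], [0, 0, 0], 0.7], [[0, 0, 5], [0, 0, 0], 0.7], [[0, 0, 5], [0, 0, 0], 0.7], [[0, 0, 3], [0, 0, 0], 0.7]])

```text
clock: 5.03
tcp_pos: [0.5676, -0.0444, 0.024]
orientation: [[-0.003, -0.225, 0.974], [-0.002, 0.974, 0.225], [-1.0, -0.001, -0.003]]
wrist_force: [-1.0, 0.1, 2.1]
gripper_width: 0.302
```

```bash
python3 - <<'E'
from h import *
st()
p,d=cams.read_camera("wrist");s,e=cams.read_camera("scene")
save("w2.png",np.vstack([p[60:340],cv2.resize(s[170:290,170:370],(512,308),interpolation=cv2.INTER_CUBIC)]))
E
```

```text
t 5.03 bay x,y,z mm [-17.1   0.4  24. ] yaw 13.0 toolx [-0.003 -0.002 -1.   ] F [-1.   0.1  2.1] w 0.3
```

View pics/w2.png

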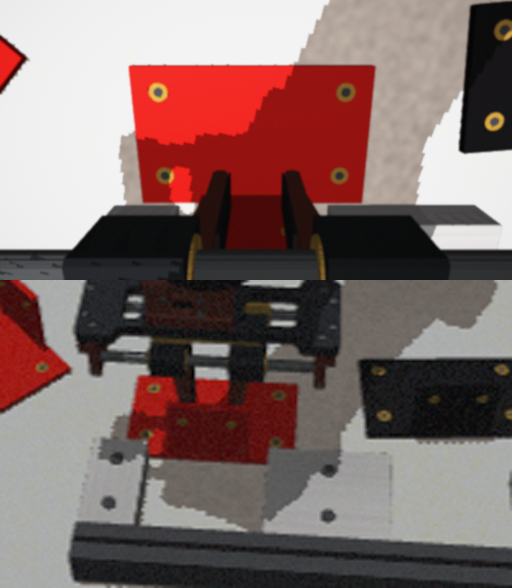

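The bracket is squared (wrist px rectangle 130–375) and close to the stops. I push a little further to make contact.

Call:
carry_out(series=[[[0, 0, 3], [0, 0, 0], 0.7], [[0, 0, 3], [0, 0, 0], 0.7], [[0, 0, 2], [0, 0, 0], 0.7]])

```text
clock: 5.38
tcp_pos: [0.5739, -0.043, 0.0237]
orientation: [[-0.006, -0.224, 0.974], [-0.002, 0.974, 0.224], [-1.0, -0.001, -0.006]]
wrist_force: [-2.2, -0.4, 3.0]
gripper_width: 0.302
```

```bash
python3 - <<'E'
from h import *
st()
P,d=cams.read_camera("wrist");s,e=cams.read_camera("top")
for c,t in(("wrist",d),("top",e)):
  for f in finder.spot_point(c,"red_foot")+finder.spot_point(c,"red_bracket"):
    r,q=f["point"]; x=w(c,r,q,t[int(r),int(q)]); print(c,np.round([r,q]),round(f["confidence"],2),(np.r_[(x[:2]-B)@X,(x[:2]-B)@Y,x[2]]*1000).round(1))
save("w3.png",np.vstack([P[60:340],cv2.resize(s[100:220,160:360],(512,308),interpolation=cv2.INTER_CUBIC)]))
E
```

```text
t 5.38 bay x,y,z mm [-10.7   0.3  23.7] yaw 13.0 toolx [-0.006 -0.002 -1.   ] F [-2.2 -0.4  3. ] w 0.3
wrist [276. 252.] 0.61 [ 1.8 -0.2 28. ]
wrist [256. 402.] 0.44 [ 3.1 88.6  2.8]
wrist [252. 252.] 0.66 [-2.  -0.6  7.4]
top [199. 336.] 0.94 [-121.8 -177.     4.1]
top [119. 339.] 0.75 [  48.5 -219.1   41.9]
top [277. 353.] 0.55 [-303.3 -169.4    5.2]
top [124. 340.] 0.97 [  45.4 -230.9   -2.5]
top [203. 331.] 0.92 [-127.5 -161.7   14.2]
top [267. 350.] 0.56 [-280.3 -169.9   -1.8]
```

View pics/w3.png

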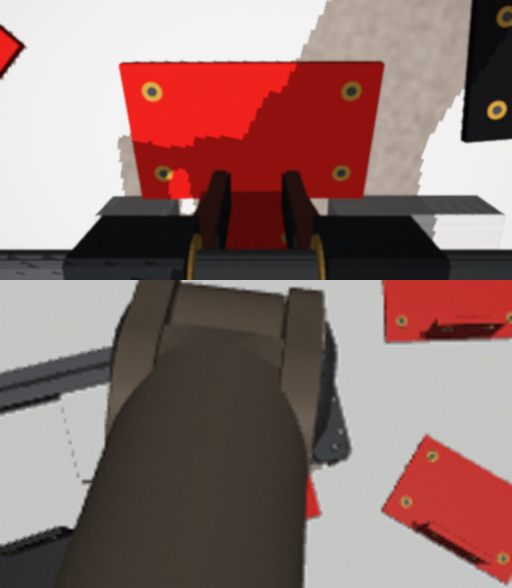

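Edge is on the stops and the plate's rear is just starting to lift. I back off 4 mm, go up to ~37 mm for leverage, then follow an arc.

Call:
carry_out(series=[[[0, 0, -5], [0, 0, 0], 0.7], [[-7, 0, 0], [0, 0, 0], 0.7], [[-7, 0, 0], [0, 0, 0], 0.7], [[0, 0, 4], [0, 0, 0], 0.7], [[0, 0, 4], [0, 0, 0], 0.7], [[0, 0, 4], [0, 0, 0], 0.7], [[0, 0, 4], [0, 0, 0], 0.7]])

```text
clock: 6.27
tcp_pos: [0.586, -0.0404, 0.0399]
orientation: [[-0.003, -0.224, 0.975], [-0.002, 0.975, 0.224], [-1.0, -0.001, -0.003]]
wrist_force: [-0.7, -0.4, -0.8]
gripper_width: 0.3
```

```bash
python3 -c "
from h import *
st()
p,d=cams.read_camera('scene');q,d=cams.read_camera('wrist')
save('w4.png',np.vstack([q[60:340],cv2.resize(p[170:290,170:370],(512,308),interpolation=cv2.INTER_CUBIC)]))"
```

```text
t 6.27 bay x,y,z mm [ 1.8  0.1 39.9] yaw 13.0 toolx [-0.003 -0.002 -1.   ] F [-0.7 -0.4 -0.8] w 0.3
```

View pics/w4.png

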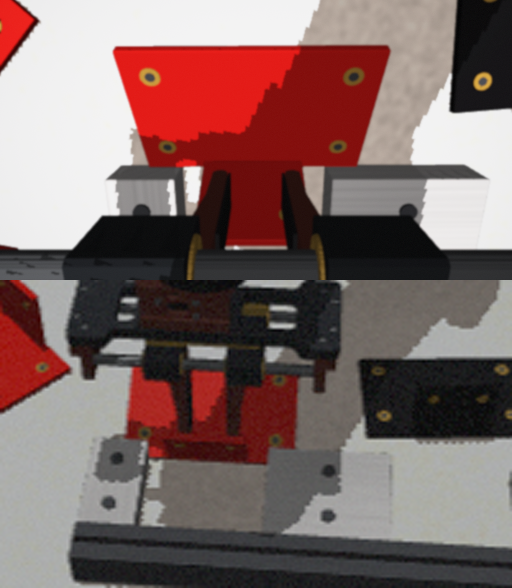

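Tilting well, square, with the foot going into the bay. Continuing on the arc.

Call:
carry_out(series=[[[2, 0, 4], [0, 0, 0], 0.7], [[2, 0, 4], [0, 0, 0], 0.7], [[3, 0, 4], [0, 0, 0], 0.7], [[3, 0, 4], [0, 0, 0], 0.7], [[4, 0, 3], [0, 0, 0], 0.7], [[4, 0, 3], [0, 0, 0], 0.7]])

```text
clock: 6.87
tcp_pos: [0.6104, -0.0347, 0.02]
orientation: [[-0.001, -0.225, 0.974], [-0.002, 0.974, 0.225], [-1.0, -0.001, -0.002]]
wrist_force: [0.8, -0.5, 0.5]
gripper_width: 0.295
```

```bash
python3 -c "
from h import *
st()
p,d=cams.read_camera('scene');q,d=cams.read_camera('wrist')
save('w5.png',np.vstack([q[60:340],cv2.resize(p[170:290,170:370],(512,308),interpolation=cv2.INTER_CUBIC)]))"
```

```text
t 6.87 bay x,y,z mm [26.8  0.1 20. ] yaw 13.0 toolx [-0.001 -0.002 -1.   ] F [ 0.8 -0.5  0.5] w 0.3
```

View pics/w5.png

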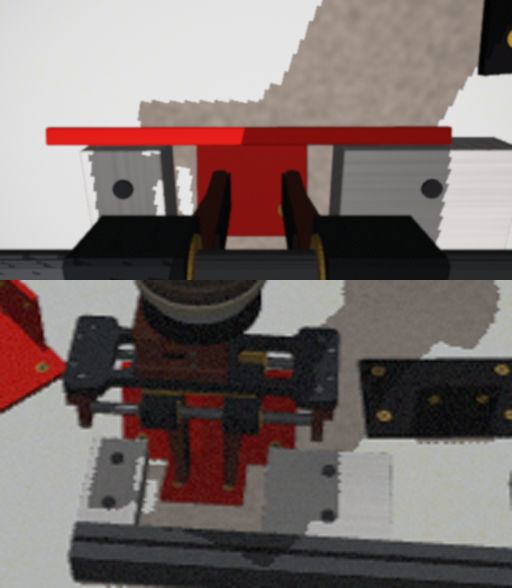

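Plate is nearly vertical (seen edge-on, px row 135). Press down the last bit gently.

Call:
carry_out(series=[[[4, 0, 1], [0, 0, 0], 0.7], [[4, 0, 0], [0, 0, 0], 0.7], [[3, 0, 0], [0, 0, 0], 0.7], [[2, 0, 0], [0, 0, 0], 0.7]])

```text
clock: 7.3
tcp_pos: [0.6115, -0.0344, 0.0063]
orientation: [[-0.001, -0.225, 0.974], [-0.001, 0.974, 0.225], [-1.0, -0.001, -0.001]]
wrist_force: [-9.8, 0.8, 33.1]
gripper_width: 0.303
```

```bash
python3 -c "
from h import *
st()"
```

```text
t 7.3 bay x,y,z mm [28.   0.1  6.3] yaw 13.0 toolx [-0.001 -0.001 -1.   ] F [-9.8  0.8 33.1] w 0.3
```

The foot is pressed flat (33 N at z = 6 mm). Retract straight up, then back away.

Call:
carry_out(series=[[[-3, 0, 0], [0, 0, 0], 0.7], [[-8, 0, 0], [0, 0, 0], 0.7], [[-20, 0, 0], [0, 0, 0], 0.7], [[-35, 0, 0], [0, 0, 0], 0.7], [[-40, 0, 0], [0, 0, 0], 0.7], [[-40, 0, 0], [0, 0, 0], 0.7], [[-40, 0, 0], [0, 0, 0], 0.7], [[0, 0, 0], [0, 0, 0], 0.7]])

```text
clock: 7.97
tcp_pos: [0.609, -0.035, 0.1997]
orientation: [[-0.008, -0.223, 0.975], [-0.002, 0.975, 0.223], [-1.0, -0.0, -0.008]]
wrist_force: [1.3, 0.1, 0.2]
gripper_width: 0.298
```

Call:
carry_out(series=[[[0, 35, 0], [0, 0, 0], 0.7], [[0, 40, 0], [0, 0, 0], 0.7], [[0, 40, 0], [0, 0, 0], 0.7], [[0, 40, 0], [0, 0, 0], 0.7], [[0, 40, 0], [0, 0, 0], 0.7], [[0, 40, 0], [0, 0, 0], 0.7], [[0, 40, 0], [0, 0, 0], 0.7], [[0, 0, 0], [0, 0, 0], 0.7]])

```text
clock: 8.63
tcp_pos: [0.549, 0.2393, 0.2072]
orientation: [[0.008, -0.211, 0.977], [0.0, 0.977, 0.211], [-1.0, -0.001, 0.008]]
wrist_force: [-0.7, 0.4, -0.2]
gripper_width: 0.297
```

```bash
python3 - <<'E'
from h import *
st()
p,d=cams.read_camera('scene');q,D=cams.read_camera('top')
save('w6.png',np.vstack([cv2.resize(q[80:230,120:380],(520,300),interpolation=cv2.INTER_CUBIC),cv2.resize(p[150:290,130:390],(520,280),interpolation=cv2.INTER_CUBIC)]))
k=cams.get_calibration("top");K=np.array(k["K"]);T=np.array(k["world_from_camera"])
v,u=np.mgrid[:384,:512]
W=np.stack([(u-K[0,2])/K[0,0]*D,(v-K[1,2])/K[1,1]*D,D],-1)@T[:3,:3].T+T[:3,3]
fx=((W[...,:2]-B)@X)*1000; fy=((W[...,:2]-B)@Y)*1000
red=(q[...,0]>80)&(q[...,1].astype(int)*2<q[...,0])&(abs(fy)<90)&(abs(fx)<90)
z=W[...,2]*1000
t=red&(z>70); A=np.polyfit(fy[t],fx[t],1); print("top edge n",t.sum(),"z",np.median(z[t]),"x",fx[t].min(),fx[t].max(),"y",fy[t].min(),fy[t].max(),"skew deg",np.degrees(np.arctan(A[0])))
f=red&(fx>5)&(z<30); print("foot n",f.sum(),"z",np.median(z[f]),"x",fx[f].min(),fx[f].max(),"y",fy[f].min(),fy[f].max())
P=np.load("top_P.npy")
for Q in (P,W):
    b=(Q[...,2]>.051)&(Q[...,2]<.07)&(abs(Q[...,0]-.503)<.04)&(abs(Q[...,1]-.127)<.05); print("black foot",Q[b].mean(0).round(4))
E
```

```text
t 8.63 bay x,y,z mm [ 29.6 280.8 207.2] yaw 12.2 toolx [ 0.008  0.    -1.   ] F [-0.7  0.4 -0.2] w 0.3
top edge n 155 z 79.15314699055675 x -5.496220996872185 0.8679906732926294 y -63.596732066697996 62.87058867844 skew deg -0.03693409339217168
foot n 440 z 4.854514147632383 x 10.833154495721692 54.072153528411945 y -29.396362942626943 28.653187818303117
black foot [0.502  0.1268 0.0586]
black foot [0.502  0.1267 0.0585]
```

View pics/w6.png

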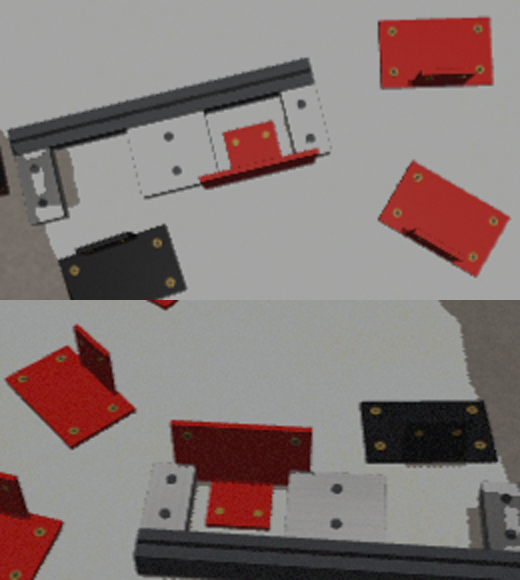

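Red stands upright on its foot in the bay, plate against the stops; black is unmoved. Handing in.

```bash
python3 -c "
from h import *
print(ticket.job_done())"
```

```text
the job is handed in; nothing more can be done
None
```

The leftmost red bracket now stands upright on its foot in the right-hand bay. I handed the job in at about 8.7 s; the hand-in gives no verdict.

**What I did:** I pushed the inside of its foot with two partly closed fingertips, which squared the bracket and brought its edge onto the stops. I then tipped it over on an arc, pressed the foot flat with about 33 N, and moved the arm away.

**Last checks, from the top camera:**
- **Red bracket:** The plate's top edge is at 79 mm, running from about −5.5 to +0.9 mm relative to the stop faces. Its skew is about 0.04°, and it is centred on the bay within about 0.5 mm.
- **Foot:** It lies flat, with its top face at about 5 mm, inside the bay.
- **Black bracket:** Its foot moved by 0.1 mm at most, so it is where it started.
- **Robot:** It touches nothing; the wrist force is below 1 N.

No final check failed. Some early small tool turns and shifts did not fully track, and I corrected them before the push. After first contact, the top camera's view of the bracket was blocked by the arm, so I relied on the wrist and scene views while tipping it.

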